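# Take the inspection cover off a gearbox

### The arm

A 6-joint arm with a two-finger parallel gripper is mounted at the origin on the work surface. World frame = base frame: x ahead of the robot, y to its left, z up, the work surface at z = 0. Lengths are in m, angles in rad, forces in N, time in s.
With the tool pointing down it reaches from about 0.375 to 0.825 m from the base axis. Payload 5.5 kg.
Tool frame: the origin (TCP) lies midway between the tips of the shut fingers; the grasp point (between the pads) lies ctrl.hold_point_z behind it (ctrl.hold_point_z is the distance from the TCP to the grasp point, in m); z points along the fingers, y is the direction in which the jaws open and shut (so a half turn about z gives the same grasp; the last joint's range is limited). The gripper opens to 85 mm and grips with 20 to 120 N. Pads are 22 mm wide; open, the fingers measure 114 mm over their backs; the gripper's body (76 mm by 85 mm) begins 54 mm behind the grasp point. The pads swing forward as they close: fully open they stand 13 mm farther back than shut.
Start: joints at [1.247, 0.314, -0.047, 1.21, 0, 1.571], TCP at [0.191, 0.569, 0.231] pointing down, gripper open.
Joint ranges: [-2.67, 2.67], [-0.69, 1.73], [-1.03, 1.25], [-2.08, 2.16], [-1.42, 1.45], [-3.14, 3.14]. Speed limits (rad/s): [2.39, 2.39, 3.01, 3.14, 3.14, 3.14].

### API

Orientations are given as a unit quaternion [x, y, z, w].
In Python, from cell import ctrl gives the robot as it stands.
- The arm moves only by the tool servo_tool, never from a script. Its arguments are lists of equal length, an entry for each row: "jaw": the opening, from 0 (shut) to 1 (fully open); "delta_pos": the shift along the tool's x, y, z in cm, a list of three; "roll": the turn about the tool's z in rad. In form: {"jaw": [jaw, ...], "delta_pos": [[x, y, z], ...], "roll": [roll, ...]}. A call has 1 to 8 rows; each row shifts and turns the commanded pose from where the row before left it, along the tool's axes as they then stand; what a row does not reach is not made up. A row lasts 1/8 s, in which the tool goes at most 62.5 mm and 10.7 degrees, less where a joint would pass 70% of its speed; a pose out of reach is approached as far as the arm can. A call with a gripper value outside its range is refused whole. The fingers move at their own pace and stop on an object; the grip force is fixed at half the most. Time passes only in rows, so rows that do not move let the fingers close. It gives the time, the measured TCP pose, the force and the opening at its end, in the units of the state.
- ctrl.get_state(): the state, without advancing time (a new reading comes with each control period).
- ctrl.snapshot(name): name is "scene" or "top" or "wrist"; returns a dict with "pixels" (420x560x3 uint8, red, green, blue), "mtx" (3x3 intrinsics, pixels), "R" (3x3) and "t" (3): a world point X has camera coordinates R X + t; the wrist camera has in their place "hand_eye" (4x4, takes a point from camera to tool coordinates, whose origin is the TCP and whose axes are the flange's). Camera axes: x right, y down, z forward; pixel columns grow to the right and rows downward; lengths in m; the calibration is good to about 2 mm. A picture is of the moment at which its call begins: read the wrist's pose just before it. There is no depth.
- ctrl.close_job(): hands the job in, once; it reports no verdict.
The state is a dict: "time": time; "q": joint angles; "qd": joint speeds; "joint_efforts": joint torques, N m; "tcp_pos": TCP position; "tool_rot": TCP orientation; "wrist_force": force on the tool from outside, world axes, zero at the start; "ft_torque": the same for the moment, N m; "finger_gap": opening from 0.0 (shut) to 1.0 (fully open).
Only numpy, scipy, OpenCV 4.12 (cv2) and the standard library are available. Lean on these libraries where they do the work, as an engineer would, in place of code of your own. Each camera call takes 0.05 s, during which the arm holds its last target. There are 200 camera calls.

### The job

Undo the two captive wing screws of the gearbox's sloping inspection cover, one after the other, turning each anticlockwise until it comes up against its stop and its wing lines up with the slot in the cover. Then lift the cover off by its handle and lay it gently flat in the steel tray, handle up; leave the round die stand where it is.

Things in the scene. Friction and masses are not known exactly. Their poses are not given: they have to be found in the camera images.
- gearbox: grey cast gearbox, 240 mm wide (its y), fixed. Origin: centre of its underside on the bench; z up, x away from its low front edge. Its cover face slopes up 30 degrees towards +x, so the face's outward normal is (-0.5, 0, 0.866) in this frame; the middle of the face lies 105 mm straight above the origin; a 6 mm lip along the low edge keeps the cover from sliding down
- screw_a_wing (a point): captive steel wing screw: upright wing 60 mm long, 12 thick, 32 tall. Point: on its axis, 28 mm out from the sloping face (wing spans 8 to 40 mm from the face; the cover below is 5 mm thick). z out of the face along the axis, x along the wing. It stands 78 mm from the cover's middle, towards the gearbox's +y side; 42 mm of room to the handle when the wing is in line with its slot
- screw_a (a joint): turn of that screw, rad: 0 = fully loosened, at its stop, wing up and down the slope (cover's x) in line with the slot, so the cover can pass over it. Loosening is anticlockwise seen from outside the face and raises the value; starts between -2.3 and -1.7 (tight stop -2.65). Takes about 0.12 N m, stays where left. More than about 0.15 off, the wing still catches the cover
- screw_b_wing (a point): captive steel wing screw: upright wing 60 mm long, 12 thick, 32 tall. Point: on its axis, 28 mm out from the sloping face (wing spans 8 to 40 mm from the face; the cover below is 5 mm thick). z out of the face along the axis, x along the wing. It stands 78 mm from the cover's middle, towards the gearbox's -y side; 42 mm of room to the handle when the wing is in line with its slot
- screw_b (a joint): turn of that screw, rad: 0 = fully loosened, at its stop, wing up and down the slope (cover's x) in line with the slot, so the cover can pass over it. Loosening is anticlockwise seen from outside the face and raises the value; starts between -2.3 and -1.7 (tight stop -2.65). Takes about 0.12 N m, stays where left. More than about 0.15 off, the wing still catches the cover
- cover: loose aluminium plate, 120 mm (x, up the slope) x 200 mm (y) x 5 mm, about 0.35 kg, with 70 x 20 mm slots (long side along x) at y = +78 and -78 mm through which the screws stand. Origin: centre of its underside; z out of its upper face. It must rise straight out along the face normal by some 45 mm to clear the wings
- cover_handle (a point): centre of the cover's handle bar, 30 mm above the underside, mid-plate: a dark steel bar 60 mm long (cover's y), 14 mm thick (x), 16 mm tall, on two posts; its top is 38 mm above the underside; same axes as the cover
- tray: open dark steel tray, fixed, outside 180 mm (x) x 250 mm (y) x 25 mm high, walls and floor 5 mm. Origin: centre of its underside on the bench; z up. The cover goes in with its long side along the tray's y
- die_stand: round dark steel die stand, 90 mm across, 40 mm tall; origin on its underside; to be left alone
Mind the look-alikes: they are no part of the job. What is shaped like the cover but green is not meant.

How it is judged:
On the way, in this order (a step that is already met when the one before it is completed fails the run):
1. one of the two screws is fully loosened (value of joint any of screw_a, screw_b above -0.15 rad), for 0.1 s.
2. both screws are fully loosened, the cover still in place on the gearbox (value of joint each of screw_a, screw_b above -0.15 rad and z of cover in the frame of gearbox below 0.115 m), for 0.1 s.
3. the cover is lifted clear of the gearbox (distance between cover and gearbox above 0.17 m), for 0.1 s.
At the end, for the whole second after the job is handed in: Both screws stand within 0.15 rad of the fully loosened stop, and the cover lies released and at rest on the tray's floor, handle up, flat within 0.08 rad, its middle within 35 mm of the tray's middle along both tray axes (x of cover in the frame of tray between -0.035 and 0.035 m and y of cover in the frame of tray between -0.035 and 0.035 m and z of cover in the frame of tray below 0.01 m and angle between cover's own z axis and vertical below 0.08 rad and value of joint each of screw_a, screw_b above -0.15 rad and linear speed of cover below 0.02 m/s and contact force between cover and the fingers below 0.1 N); the robot touches nothing.
It fails at once if the cover is slammed into the tray (more than 60 N) (contact force between cover and tray above 60 N).
It fails at once if the die stand is knocked away (over 40 mm) (distance of die_stand from where it was at the start of the episode above 0.04 m).
It also fails if it takes over 72 s, if anything falls off the work surface, if the arm or the gripper's body presses on something with over 40 N, if the wrist force passes 120 N, or if a joint passes its speed limit or range.

## Working session

There is one attempt and no reset: what is moved stays moved. The work goes in short steps, Python scripts to look and compute and a tool call to move; the robot and the scene stay as the last step left them, time stands still between calls to the robot, and variables do not carry over. Pictures are saved under pics/ and viewed, about 8 in all and at most 12, crops included, and the job is handed in when it is done.

Besides the shell and the picture viewer there is one more tool, called after "Request:" as name(argument=value, ...), one argument or row to a line, values as JSON. servo_tool: Moves the arm, as the interface text tells. Its arguments: {"type":"object","properties":{"jaw":{"type":"array"},"delta_pos":{"type":"array"},"roll":{"type":"array"}},"required":["jaw","delta_pos","roll"]}

```bash
mkdir -p pics; ls
python3 - <<'E'
from cell import ctrl
import cv2
print(ctrl.get_state(), ctrl.hold_point_z)
for n in ("scene","top"):
    s=ctrl.snapshot(n); cv2.imwrite(f"pics/{n}0.png",s["pixels"][:,:,::-1]); print(n,s["mtx"],s["R"],s["t"])
s=ctrl.snapshot("wrist");print(s["hand_eye"])
E
```

```text
pics
{'time': 0.0, 'q': array([ 1.24702055e+00,  3.14243800e-01, -4.81065468e-02,  1.21022180e+00,
       -3.54931519e-05,  1.57078062e+00]), 'qd': array([-0.00150834, -0.00063143, -0.000214  ,  0.00084217,  0.00017739,
       -0.00087787]), 'joint_efforts': array([ 1.38417636e-04, -5.39589822e+01,  3.39747727e+01,  1.90268504e-02,
        1.82040435e-04, -1.80735682e-06]), 'tcp_pos': array([0.19070748, 0.5682466 , 0.23041189]), 'tool_rot': array([ 1.61173864e-01,  9.86925629e-01, -8.79157672e-04, -1.25606871e-04]), 'wrist_force': array([ 0.69778256, -0.43932137,  0.67696354]), 'ft_torque': array([ 0.01383066,  0.02303216, -0.00368562]), 'finger_gap': 0.9987115149550152} 0.0187
scene [[452.77732518   0.         282.61896523]
 [  0.         452.77732518 209.57419763]
 [  0.           0.           1.        ]] [[-0.11140656  0.99363143 -0.01688685]
 [ 0.66120774  0.06142807 -0.7476837 ]
 [-0.74188469 -0.09446258 -0.66384028]] [ 0.21577838 -0.2953528   1.76798424]
top [[492.35988443   0.         280.57057372]
 [  0.         492.35988443 209.04285796]
 [  0.           0.           1.        ]] [[ 0.02804687 -0.9994      0.02032269]
 [-0.9868967  -0.0309163  -0.1583638 ]
 [ 0.15889708 -0.01561478 -0.98717166]] [-0.18122074  0.56636463  1.39882037]
[[ 1.12299434e-05 -9.60759845e-01 -2.77381542e-01  7.11360779e-02]
 [ 9.99998749e-01 -4.28003927e-04  1.52295251e-03  4.02099162e-04]
 [-1.58191201e-03 -2.77381212e-01  9.60758638e-01 -1.43363303e-01]
 [ 0.00000000e+00  0.00000000e+00  0.00000000e+00  1.00000000e+00]]
```

View pics/top0.png

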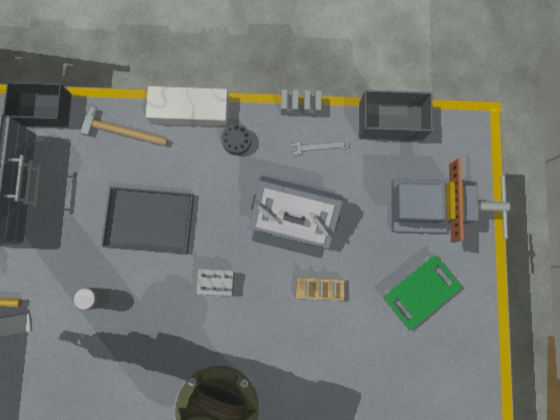

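View pics/scene0.png

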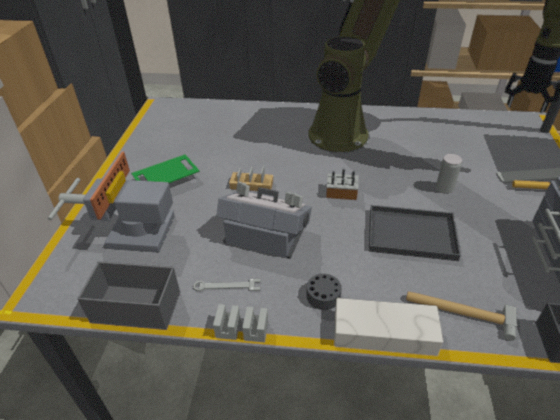

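The top view shows the gearbox with the cover at about (295,213), its handle near (294,217), the tray at (149,220), the die stand at (237,138) and the green look-alike at (423,292). The scene view shows the gearbox's tall side facing away from the robot, so the slope falls towards the robot. Next I'll get coarse positions and then look with the wrist camera.

```bash
cat > h.py <<'E'
import numpy as np, cv2
from scipy.spatial.transform import Rotation as Ro
from cell import ctrl
def cam(n):
    st=ctrl.get_state(); s=ctrl.snapshot(n)
    if n=="wrist":
        T=np.eye(4);T[:3,:3]=Ro.from_quat(st["tool_rot"]).as_matrix();T[:3,3]=st["tcp_pos"]
        C=T@s["hand_eye"]; s["R"]=C[:3,:3].T; s["t"]=-s["R"]@C[:3,3]
    return s
def ray(s,uv):
    o=-s["R"].T@s["t"]; d=s["R"].T@np.linalg.inv(s["mtx"])@np.array([uv[0],uv[1],1.]); return o,d/np.linalg.norm(d)
def onz(s,uv,z):
    o,d=ray(s,uv); return o+d*(z-o[2])/d[2]
def proj(s,X):
    p=s["mtx"]@(s["R"]@np.asarray(X,float)+s["t"]); return p[:2]/p[2]
def pose():
    st=ctrl.get_state(); R=Ro.from_quat(st["tool_rot"]).as_matrix(); return st,R
E
python3 - <<'E'
from h import *
s=cam("top")
for n,uv,z in (("handle",(294,217),.13),("tray",(149,220),.02),("cornerTL",(110,188),.025),("TR",(194,191),.025),("BL",(103,249),.025),("BR",(193,253),.025),("cover L",(262,182),.13),("cover R",(335,208),.13)):
    print(n,onz(s,uv,z).round(3))
im=s["pixels"][150:270,90:360,::-1]; cv2.imwrite("pics/c1.png",cv2.resize(im,None,fx=2.95,fy=2.95,interpolation=cv2.INTER_CUBIC))
E
```

```text
handle [ 0.537 -0.201  0.13 ]
tray [0.531 0.224 0.02 ]
cornerTL [0.623 0.345 0.025]
TR [0.622 0.095 0.025]
BL [0.441 0.351 0.025]
BR [0.437 0.088 0.025]
cover L [ 0.633 -0.109  0.13 ]
cover R [ 0.566 -0.314  0.13 ]
```

View pics/c1.png

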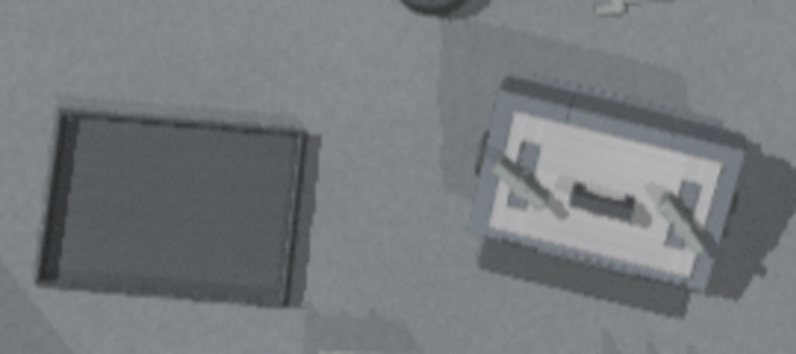

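Request:
servo_tool(
  jaw=[1, 1, 1, 1, 1, 1, 1, 1],
  delta_pos=[
    [-3.6, -3.9, -0.8],
    [-3.6, -3.9, -0.8],
    [-3.6, -3.9, -0.8],
    [-3.6, -3.9, -0.8],
    [-3.6, -3.9, -0.8],
    [-3.6, -3.9, -0.8],
    [-3.6, -3.9, -0.8],
    [-3.6, -3.9, -0.8],
  ],
  roll=[0, 0, 0, 0, 0, 0, 0, 0],
)

```text
time: 1.2
tcp_pos: [0.365, 0.1798, 0.2956]
tool_rot: [0.161, 0.987, 0.0, 0.0]
wrist_force: [-0.0, -0.2, 0.8]
finger_gap: 1.004
```

Request:
servo_tool(
  jaw=[1, 1, 1, 1, 1, 1, 1, 0.45],
  delta_pos=[
    [-3.6, -3.9, -0.8],
    [-3.6, -3.9, -0.8],
    [-3.6, -3.9, -0.8],
    [-3.6, -3.9, -0.8],
    [-3.6, -3.9, -0.8],
    [-3.6, -3.9, -0.8],
    [-3.6, -3.9, -0.8],
    [0, 0, 0],
  ],
  roll=[0, 0, 0, 0, 0, 0, 0, 0],
)

```text
time: 2.2
tcp_pos: [0.5177, -0.1606, 0.3507]
tool_rot: [0.163, 0.987, -0.0, -0.0]
wrist_force: [-0.4, 0.6, -0.8]
finger_gap: 0.819
```

Run:
```python
from h import *
st=ctrl.get_state(); print(st["q"].round(3))
s=cam("wrist"); np.savez("w1.npz",**{k:s[k] for k in("pixels","mtx","R","t")})
print(s["mtx"][0,0]); cv2.imwrite("pics/w1.png",s["pixels"][:,:,::-1])
```

```text
[-3.000e-01  1.840e-01  5.400e-02  1.441e+00 -1.000e-03  2.800e-02]
301.24239357622923
```

View pics/w1.png

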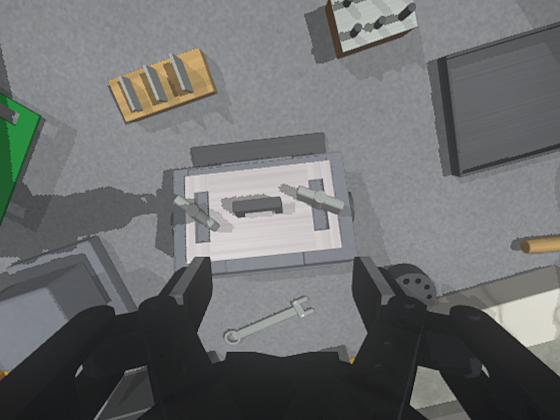

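The wrist view shows the cover plate with corners at about (187,168), (335,158), (343,253) and (187,262). Screw B's wing runs (178,200)–(216,228), screw A's runs (297,190)–(342,208), and the handle is near (256,205).

```bash
cat >> h.py <<'E'
th=np.pi/6
def G(p):  # x,y,yaw -> gearbox rotation/origin
    return Ro.from_euler("z",p[2]).as_matrix(), np.array([p[0],p[1],0])
F=np.array([[np.cos(th),0,-np.sin(th)],[0,1,0],[np.sin(th),0,np.cos(th)]])
def face(p,q): # face coords (x up slope, y, n) -> world
    R,o=G(p); return o+R@(np.array([0,0,.105])+F@np.asarray(q,float))
E
cat > m.py <<'E'
from h import *
from scipy.optimize import least_squares
s=dict(np.load("w1.npz")); im=s["pixels"]
hsv=cv2.cvtColor(im,cv2.COLOR_RGB2HSV)
roi=np.zeros(im.shape[:2],np.uint8); roi[150:270,170:360]=1
m=((hsv[...,2]>170)&(hsv[...,1]<40)&(roi>0)).astype(np.uint8)
m=cv2.morphologyEx(m,cv2.MORPH_CLOSE,np.ones((5,5)))
c=max(cv2.findContours(m,0,2)[0],key=cv2.contourArea)
h=cv2.convexHull(c); a=cv2.approxPolyDP(h,6,True)[:,0]; print(cv2.contourArea(c),a.tolist())
vis=im[140:280,160:370,::-1].copy(); vis=cv2.resize(vis,None,fx=3.8,fy=3.8,interpolation=cv2.INTER_CUBIC)
def P(q): return tuple((((proj(s,q)-[160,140])+.5)*3.8).astype(int))
uv=np.array([[187,168],[335,158],[343,253],[187,262]]) if len(a)!=4 else a
X=[(-.06,-.1,.005),(-.06,.1,.005),(.06,.1,.005),(.06,-.1,.005)]
def order(u): # match to approx
    r=np.array([[187,168],[335,158],[343,253],[187,262]]); return np.array([u[np.argmin(np.hypot(*(u-k).T))] for k in r])
uv=order(uv).astype(float)
f=lambda p: np.concatenate([proj(s,face(p,x))-u for x,u in zip(X,uv)])
r=least_squares(f,[.54,-.2,-.22]); p=r.x; print(uv.tolist(),p.round(4),r.fun.round(1)); np.save("p.npy",p)
for x in X: cv2.circle(vis,P(face(p,x)),4,(0,0,255),1)
for y in(.078,-.078):
    for k in (0,.008,.04): cv2.circle(vis,P(face(p,(0,y,k))),4,(0,255,0),1)
for k in(-.03,.03): cv2.circle(vis,P(face(p,(0,k,.038))),4,(255,0,0),1)
cv2.imwrite("pics/w1c.png",vis)
E
python3 m.py
```

```text
11051.5 [[328, 160], [343, 203], [340, 247], [187, 263], [175, 201], [186, 176]]
[[187.0, 168.0], [335.0, 158.0], [343.0, 253.0], [187.0, 262.0]] [ 0.5455 -0.1958 -0.2641] [ 1.5  3.  -1.2  3.7 -0.1 -3.6 -0.2 -3.4]
```

View pics/w1c.png

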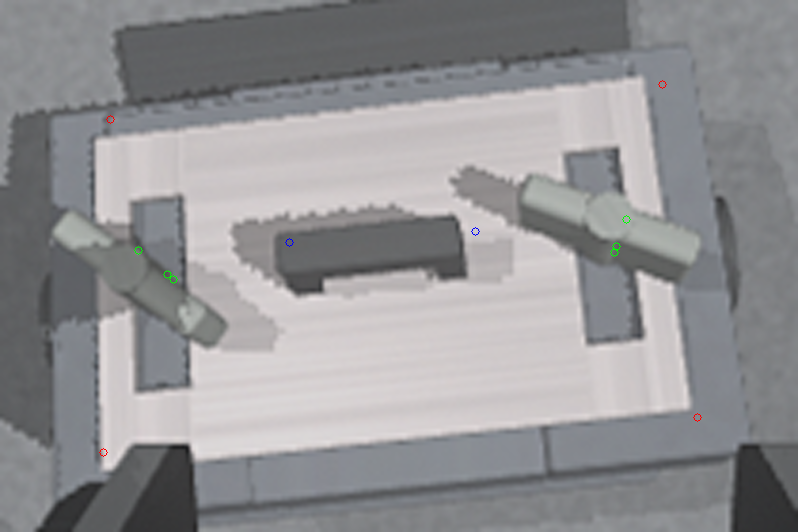

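```bash
cat > m2.py <<'E'
from h import *
from scipy.optimize import least_squares
s=dict(np.load("w1.npz"))
c=lambda u:np.array(u,float)/3.8+[159.5,139.5]
L=[((-.06,-.1,.005),(93,135)),((-.06,.1,.005),(641,77)),((.06,.1,.005),(690,408)),((.06,-.1,.005),(103,470))]
for sy,q in((1,[(565,153),(620,149),(640,337),(587,344)]),(-1,[(131,200),(183,196),(189,385),(135,391)])):
    for (a,b),u in zip(((-.035,-.01),(-.035,.01),(.035,.01),(.035,-.01)),q): L.append(((a,sy*.078+b,.005),u))
f=lambda p: np.concatenate([proj(s,face(p,x))-c(u) for x,u in L])
r=least_squares(f,[.54,-.2,-.22],loss="soft_l1"); p=r.x; print(p.round(4)); print((-f(p)).reshape(-1,2).round(1).tolist()); np.save("p.npy",p)
def onface(u,n):
    o,d=ray(s,c(u)); R,t=G(p); N=R@F[:,2]; X=o+d*(((face(p,(0,0,n))-o)@N)/(d@N)); return (R@F).T@(X-face(p,(0,0,0)))
for nm,q in(("a",[(530,187),(693,247)]),("b",[(68,223),(213,335)])):
    A,B=[onface(u,.04) for u in q]; d=A-B; print(nm,A.round(4),B.round(4),"len",np.linalg.norm(d).round(3),"mid",((A+B)/2).round(4),"ang mod pi",np.arctan2(d[1],d[0])%np.pi-np.pi)
for n,x in(("a",(0,.078,.028)),("b",(0,-.078,.028)),("h",(0,0,.03)),("face",(0,0,0))): print(n,face(p,x).round(4))
E
python3 m2.py
```

```text
[ 0.5457 -0.2003 -0.2183]
[[-0.4, -0.6], [-0.5, 0.1], [-0.2, -0.2], [0.6, 0.3], [0.7, 0.3], [0.4, 0.9], [-1.3, -0.6], [0.3, -0.3], [0.6, 0.2], [-0.2, 0.8], [-0.6, -0.4], [0.3, -0.3]]
a [-0.0119  0.054   0.04  ] [0.0136 0.1026 0.04  ] len 0.055 mid [0.0008 0.0783 0.04  ] ang mod pi -2.0526543859169357
b [-0.0166 -0.0965  0.04  ] [ 0.0255 -0.0505  0.04  ] len 0.062 mid [ 0.0045 -0.0735  0.04  ] ang mod pi -2.3126886821793784
a [ 0.5489 -0.1211  0.1292]
b [ 0.5151 -0.2734  0.1292]
h [ 0.5311 -0.197   0.131 ]
face [ 0.5457 -0.2003  0.105 ]
```

Request:
servo_tool(
  jaw=[0.38, 0.38, 0.38, 0.38, 0.38, 0.38, 0.38, 0.38],
  delta_pos=[
    [-1.5, 4.7, 0],
    [0, 0, 2],
    [0, 0, 2],
    [0, 0, 2],
    [0, 0, 2],
    [0, 0, 2],
    [0, 0, 2],
    [0, 0, 1],
  ],
  roll=[0, 0.175, 0.175, 0.175, 0.175, 0.175, 0.175, 0.175],
)

```text
time: 3.25
tcp_pos: [0.5444, -0.1161, 0.2201]
tool_rot: [0.701, 0.713, -0.0, -0.001]
wrist_force: [0.5, -0.3, -0.7]
finger_gap: 0.383
```

Request:
servo_tool(
  jaw=[0.38, 0.38, 0.38, 0.38, 0.38],
  delta_pos=[
    [0, 0, 1],
    [0, 0, 1],
    [0, 0, 0],
    [0, 0, 0],
    [0, 0, 0],
  ],
  roll=[0.175, 0.175, 0.175, 0.13, 0],
)

```text
time: 3.88
tcp_pos: [0.5452, -0.1165, 0.2013]
tool_rot: [0.891, 0.453, -0.0, -0.0]
wrist_force: [-0.3, -0.4, -0.4]
finger_gap: 0.384
```

```bash
cat > go.py <<'E'
from h import *
import sys
p=np.load("p.npy"); st,R=pose()
q=[float(v) for v in sys.argv[1:4]]; up=float(sys.argv[4]); jawaz=float(sys.argv[5]) # target: face point q, raised `up` m vertically; jaw azimuth in gearbox frame deg
T=face(p,q)+[0,0,up]
az=np.degrees(np.arctan2(R[1,1],R[0,1]))-np.degrees(p[2])
print("tcp",st["tcp_pos"].round(4),"T",T.round(4),"tool delta cm",(R.T@(T-st["tcp_pos"])*100).round(2),"roll",np.radians((az-jawaz+180)%360-180).round(3),"q6",st["q"][5].round(2),"tilt",R[2,2].round(4),"gap",st["finger_gap"].round(3),"F",st["wrist_force"].round(1),"M",st["ft_torque"].round(2),"t",st["time"])
E
python3 go.py 0 .078 .032 -.0115 -24.2
```

```text
Traceback (most recent call last):
  File "go.py", line 7, in <module>
    print("tcp",st["tcp_pos"].round(4),"T",T.round(4),"tool delta cm",(R.T@(T-st["tcp_pos"])*100).round(2),"roll",np.radians((az-jawaz+180)%360-180).round(3),"q6",st["q"][5].round(2),"tilt",R[2,2].round(4),"gap",st["finger_gap"].round(3),"F",st["wrist_force"].round(1),"M",st["ft_torque"].round(2),"t",st["time"])
                                                                                                                                                                                                                    ^^^^^^^^^^^^^^^^^^^^^^
AttributeError: 'float' object has no attribute 'round'
```

```bash
sed -i 's/st\["finger_gap"\].round(3)/round(st["finger_gap"],3)/' go.py; python3 go.py 0 .078 .032 -.0115 -24.2
python3 - <<'E'
from h import *
s=cam("wrist"); cv2.imwrite("pics/w2.png",s["pixels"][:,:,::-1])
E
```

```text
tcp [ 0.5452 -0.1165  0.2013] T [ 0.547  -0.1207  0.1212] tool delta cm [-0.23  0.39  8.01] roll 0.011 q6 1.99 tilt -1.0 gap 0.384 F [-0.3 -0.4 -0.4] M [-0.02  0.02  0.06] t 3.875
```

View pics/w2.png

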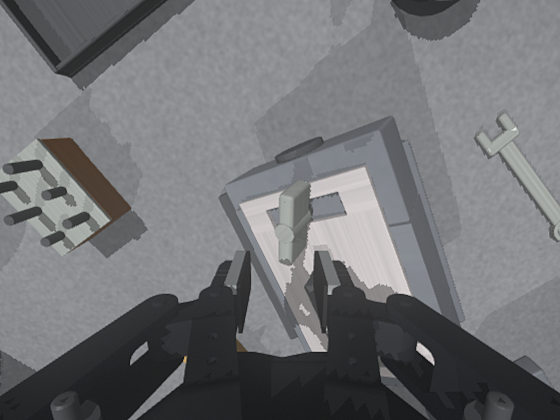

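The wing (hub at (286,229)) lies in line between the open fingers (245 to 320), so I'll descend.

Request:
servo_tool(
  jaw=[0.38, 0.38, 0.38, 0.38, 0.38],
  delta_pos=[
    [-0.2, 0.4, 2],
    [0, 0, 2],
    [0, 0, 2],
    [0, 0, 2],
    [0, 0, 0],
  ],
  roll=[0, 0, 0, 0, 0],
)

```text
time: 4.55
tcp_pos: [0.5465, -0.1211, 0.12]
tool_rot: [0.892, 0.453, -0.001, -0.001]
wrist_force: [-0.1, -0.0, 1.1]
finger_gap: 0.382
```

Request:
servo_tool(
  jaw=[0.38, 0.38, 0.38, 0.38],
  delta_pos=[
    [0, 0, 0],
    [0, 0, 0],
    [0, 0, 0],
    [0, 0, 0],
  ],
  roll=[-0.15, -0.15, -0.15, -0.15],
)

```text
time: 5.05
tcp_pos: [0.5493, -0.1224, 0.1231]
tool_rot: [0.717, 0.697, 0.0, 0.002]
wrist_force: [0.3, -1.6, 2.4]
finger_gap: 0.381
```

Request:
servo_tool(
  jaw=[0.38, 0.38, 0.38, 0.38, 0.38, 0.38, 0.38, 0.38],
  delta_pos=[
    [0, 0, 0],
    [0, 0, 0],
    [0, 0, 0],
    [0, 0, 0],
    [0, 0, 0],
    [0, 0, 0],
    [0, 0, 0],
    [0, 0, 0],
  ],
  roll=[-0.15, -0.15, -0.15, -0.15, -0.15, -0.15, -0.15, -0.15],
)

```text
time: 6.05
tcp_pos: [0.5472, -0.122, 0.1227]
tool_rot: [0.198, 0.98, -0.001, -0.0]
wrist_force: [-5.0, -1.3, 4.1]
finger_gap: 0.381
```

```bash
python3 go.py 0 .078 .032 -.0115 90
```

```text
tcp [ 0.5472 -0.122   0.1227] T [ 0.547  -0.1207  0.1212] tool delta cm [0.07 0.11 0.15] roll -0.18 q6 0.18 tilt -1.0 gap 0.381 F [-5.  -1.3  4.1] M [-0.26  0.8  -0.2 ] t 6.05
```

Request:
servo_tool(
  jaw=[0.38, 0.38, 0.1, 0.1, 0.1, 0.1, 0.1, 0.1],
  delta_pos=[
    [0.1, 0.1, 0],
    [0, 0, 0],
    [0, 0, 0],
    [0, 0, 0],
    [0, 0, 0],
    [0, 0, 0],
    [0, 0, 0],
    [0, 0, 0],
  ],
  roll=[-0.15, -0.03, 0, 0, 0, 0, 0, 0],
)

```text
time: 7.05
tcp_pos: [0.5478, -0.1217, 0.1233]
tool_rot: [0.111, 0.994, -0.001, 0.001]
wrist_force: [-3.7, -4.6, 6.8]
finger_gap: 0.125
```

```bash
python3 go.py 0 .078 .032 -.0115 90
```

```text
tcp [ 0.5478 -0.1217  0.1233] T [ 0.547  -0.1207  0.1212] tool delta cm [0.1  0.09 0.21] roll -0.005 q6 0.01 tilt -1.0 gap 0.125 F [-3.7 -4.6  6.8] M [-0.91  0.46 -0.05] t 7.05
```

Request:
servo_tool(
  jaw=[0.38, 0.38, 0.38, 0.38, 0.38, 0.38, 0.38],
  delta_pos=[
    [0, 0, 0],
    [0, 0, 0],
    [0, 0, -4],
    [0, 0, -4],
    [0, -5, 0],
    [0, -5.3, 0],
    [0, -5.3, 0],
  ],
  roll=[0, 0, 0, 0, 0, 0, 0],
)

```text
time: 7.92
tcp_pos: [0.5126, -0.2735, 0.2015]
tool_rot: [0.111, 0.994, 0.0, 0.0]
wrist_force: [1.5, 0.2, -0.6]
finger_gap: 0.382
```

Request:
servo_tool(
  jaw=[0.38, 0.38, 0.38, 0.38, 0.38, 0.38, 0.38, 0.38],
  delta_pos=[
    [0, 0, 0],
    [0, 0, 0],
    [0, 0, 0],
    [0, 0, 0],
    [0, 0, 0],
    [0, 0, 0],
    [0, 0, 0],
    [0, 0, 0],
  ],
  roll=[0.175, 0.175, 0.175, 0.175, 0.175, 0.175, 0.175, 0.175],
)

```text
time: 8.93
tcp_pos: [0.5128, -0.2722, 0.2012]
tool_rot: [0.727, 0.686, 0.0, -0.0]
wrist_force: [-0.1, -0.1, -1.0]
finger_gap: 0.38
```

Request:
servo_tool(
  jaw=[0.38, 0.38, 0.38, 0.38, 0.38, 0.38],
  delta_pos=[
    [0, 0, 0],
    [0, 0, 0],
    [0, 0, 0],
    [0, 0, 0],
    [0, 0, 0],
    [0, 0, 0],
  ],
  roll=[0.175, 0.175, 0.175, 0.175, 0.14, 0],
)

```text
time: 9.68
tcp_pos: [0.5128, -0.2722, 0.2012]
tool_rot: [0.943, 0.333, -0.0, -0.0]
wrist_force: [0.4, -0.1, -0.1]
finger_gap: 0.379
```

```bash
python3 go.py 0 -.078 .032 -.0115 -38.3
python3 - <<'E'
from h import *
s=cam("wrist"); cv2.imwrite("pics/w3.png",s["pixels"][:,:,::-1])
E
```

```text
tcp [ 0.5128 -0.2722  0.2012] T [ 0.5132 -0.2729  0.1212] tool delta cm [-0.01  0.08  8.  ] roll -0.004 q6 1.97 tilt -1.0 gap 0.379 F [ 0.4 -0.1 -0.1] M [ 0.01  0.05 -0.02] t 9.675
```

View pics/w3.png

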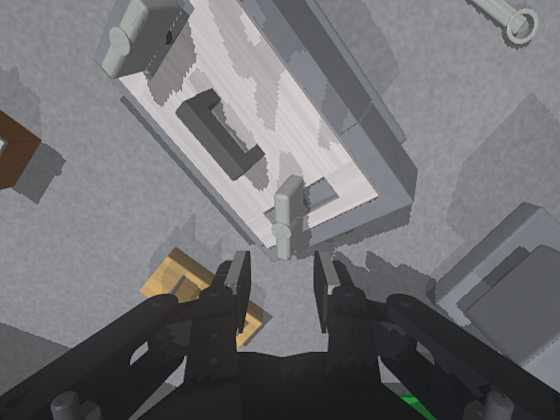

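Wing B (hub at (281,232)) is in line between the fingers, and wing A (upper left) now lies along its slot. I'll do B the same way.

Request:
servo_tool(
  jaw=[0.38, 0.38, 0.38, 0.38, 0.38, 0.38, 0.38, 0.38],
  delta_pos=[
    [0, 0.1, 2],
    [0, 0, 2],
    [0, 0, 2],
    [0, 0, 2],
    [0, 0, 0],
    [0, 0, 0],
    [0, 0, 0],
    [0, 0, 0],
  ],
  roll=[0, 0, 0, 0, 0, -0.15, -0.15, -0.15],
)

```text
time: 10.72
tcp_pos: [0.5142, -0.2747, 0.1227]
tool_rot: [0.844, 0.537, -0.0, 0.002]
wrist_force: [0.4, -5.8, 0.1]
finger_gap: 0.382
```

Request:
servo_tool(
  jaw=[0.38, 0.38, 0.38, 0.38, 0.38, 0.38, 0.38, 0.38],
  delta_pos=[
    [0, 0, 0],
    [0, 0, 0],
    [0, 0, 0],
    [0, 0, 0],
    [0, 0, 0],
    [0, 0, 0],
    [0, 0, 0],
    [0, 0, 0],
  ],
  roll=[-0.15, -0.15, -0.15, -0.15, -0.15, -0.15, -0.15, -0.15],
)

```text
time: 11.72
tcp_pos: [0.5143, -0.2742, 0.1234]
tool_rot: [0.393, 0.92, -0.0, 0.001]
wrist_force: [-1.9, -0.6, 3.4]
finger_gap: 0.38
```

```bash
python3 go.py 0 -.078 .032 -.0115 90
```

```text
tcp [ 0.5143 -0.2742  0.1234] T [ 0.5132 -0.2729  0.1212] tool delta cm [0.17 0.   0.22] roll -0.59 q6 0.32 tilt -1.0 gap 0.38 F [-1.9 -0.6  3.4] M [-0.11  0.27 -0.18] t 11.725
```

Request:
servo_tool(
  jaw=[0.38, 0.38, 0.38, 0.38, 0.38, 0.1, 0.1, 0.1],
  delta_pos=[
    [0, 0, 0],
    [0, 0, 0],
    [0, 0, 0],
    [0, 0, 0],
    [0, 0, 0],
    [0, 0, 0],
    [0, 0, 0],
    [0, 0, 0],
  ],
  roll=[-0.15, -0.15, -0.15, -0.14, 0, 0, 0, 0],
)

```text
time: 12.72
tcp_pos: [0.5142, -0.2741, 0.1225]
tool_rot: [0.112, 0.994, -0.001, 0.001]
wrist_force: [-2.5, -2.9, 7.0]
finger_gap: 0.124
```

Request:
servo_tool(
  jaw=[0.1, 0.1, 0.38, 0.38, 0.38, 0.7, 1, 1],
  delta_pos=[
    [0, 0, 0],
    [0, 0, 0],
    [0, 0, 0],
    [0, 0, 0],
    [0, 0, -5],
    [0, 4, -5],
    [0, 4, -1.5],
    [0, 0, 0],
  ],
  roll=[0, 0, 0, 0, 0, 0, 0, 0],
)

```text
time: 13.72
tcp_pos: [0.5324, -0.1942, 0.2367]
tool_rot: [0.11, 0.994, 0.0, 0.001]
wrist_force: [-0.3, 0.2, 1.5]
finger_gap: 0.983
```

```bash
cat > m3.py <<'E'
from h import *
s=cam("wrist"); np.savez("w4.npz",**{k:s[k] for k in("pixels","mtx","R","t")}); cv2.imwrite("pics/w4.png",s["pixels"][:,:,::-1])
p=np.load("p.npy")
for x in((0,.078,.04),(0,-.078,.04),(.03,.078,.04),(-.03,.078,.04),(.03,-.078,.04),(-.03,-.078,.04),(0,.03,.038),(0,-.03,.038)): print(x,proj(s,face(p,x)).round(0))
E
python3 m3.py; python3 go.py 0 0 .03 0 90
```

```text
(0, 0.078, 0.04) [371. 207.]
(0, -0.078, 0.04) [183. 207.]
(0.03, 0.078, 0.04) [374. 243.]
(-0.03, 0.078, 0.04) [369. 173.]
(0.03, -0.078, 0.04) [180. 243.]
(-0.03, -0.078, 0.04) [185. 173.]
(0, 0.03, 0.038) [313. 208.]
(0, -0.03, 0.038) [241. 208.]
tcp [ 0.5316 -0.1953  0.2355] T [ 0.5311 -0.197   0.131 ] tool delta cm [ 0.02 -0.18 10.45] roll -0.003 q6 -0.13 tilt -1.0 gap 0.999 F [-0.4 -0.2 -0.4] M [-0.05  0.04 -0.03] t 13.775
```

View pics/w4.png

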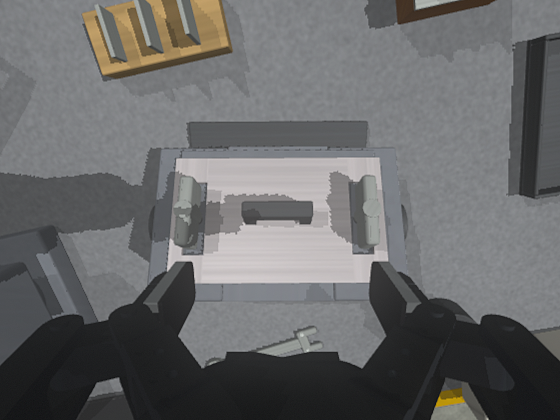

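Both wings line up with their slots: hubs at (371,207) and (183,207), as predicted. The handle spans (241–313, 212). I'll grip the bar by its ends.

Request:
servo_tool(
  jaw=[1, 1, 1, 1, 1, 0.6, 0.6, 0.6],
  delta_pos=[
    [0, -0.2, 4],
    [0, 0, 4],
    [0, 0, 3],
    [0, 0, 1.6],
    [0, 0, 0],
    [0, 0, 0],
    [0, 0, 0],
    [0, 0, 0],
  ],
  roll=[0, 0, 0, 0, 0, 0, 0, 0],
)

```text
time: 14.78
tcp_pos: [0.5316, -0.1986, 0.1108]
tool_rot: [0.112, 0.994, -0.0, 0.001]
wrist_force: [-1.4, 0.4, 6.4]
finger_gap: 0.687
```

Request:
servo_tool(
  jaw=[0.5, 0.5],
  delta_pos=[
    [0, 0, 0],
    [0, 0, 0],
  ],
  roll=[0, 0],
)

```text
time: 15.02
tcp_pos: [0.5316, -0.1985, 0.1108]
tool_rot: [0.112, 0.994, -0.0, 0.001]
wrist_force: [-1.1, 0.8, 6.8]
finger_gap: 0.685
```

```bash
python3 go.py 0 0 .03 0 90
```

```text
tcp [ 0.5316 -0.1985  0.1108] T [ 0.5311 -0.197   0.131 ] tool delta cm [ 0.08  0.14 -2.02] roll -0.005 q6 -0.13 tilt -1.0 gap 0.685 F [-1.1  0.8  6.8] M [0.24 0.27 0.1 ] t 15.025
```

Request:
servo_tool(
  jaw=[0.3, 0.3, 0.3, 0.3, 0.3, 0.3, 0.3, 0.3],
  delta_pos=[
    [0.25, 0, -0.43],
    [0.5, 0, -0.87],
    [0.5, 0, -0.87],
    [0.5, 0, -0.87],
    [0.5, 0, -0.87],
    [0.5, 0, -0.87],
    [0.5, 0, -0.87],
    [0, 0, 0],
  ],
  roll=[0, 0, 0, 0, 0, 0, 0, 0],
)

```text
time: 16.02
tcp_pos: [0.499, -0.1912, 0.1665]
tool_rot: [0.112, 0.994, -0.0, 0.001]
wrist_force: [0.3, -0.7, -4.0]
finger_gap: 0.689
```

```bash
python3 go.py 0 0 .095 0 90
python3 - <<'E'
from h import *
s=cam("scene"); cv2.imwrite("pics/s2.png",cv2.resize(s["pixels"][120:300,160:420,::-1],None,fx=3,fy=3))
E
```

```text
tcp [ 0.499  -0.1912  0.1665] T [ 0.4993 -0.19    0.1873] tool delta cm [-0.01  0.12 -2.07] roll -0.006 q6 -0.14 tilt -1.0 gap 0.689 F [ 0.3 -0.7 -4. ] M [ 0.04  0.04 -0.04] t 16.025
```

View pics/s2.png

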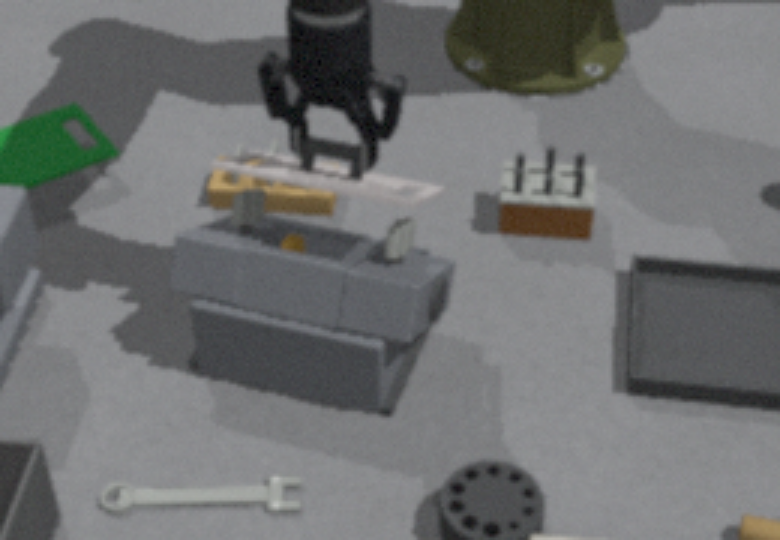

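The cover is up and clear of the wings, still tilted, and held by its bar ends. Now I'll compute the tray pose.

Run:
```python
from h import *
s=cam("top"); c=lambda u:np.array(u)/2.95+[89.5,149.5]
im=s["pixels"]; hsv=cv2.cvtColor(im,cv2.COLOR_RGB2HSV); 
m=np.zeros(im.shape[:2],np.uint8); m[175:265,95:205]=(hsv[175:265,95:205,2]<100)
m=cv2.morphologyEx(m,cv2.MORPH_OPEN,np.ones((5,5)))
k=max(cv2.findContours(m,0,2)[0],key=cv2.contourArea); r=cv2.minAreaRect(k); print(r)
Q=np.array([onz(s,c(u),.025) for u in((60,110),(306,130),(289,306),(38,285))])
print(Q.round(3)); C=Q.mean(0); print("center",C)
for a,b in((0,1),(1,2),(3,2),(0,3)): d=Q[a]-Q[b]; print(np.linalg.norm(d).round(3), np.degrees(np.arctan2(d[1],d[0])).round(1))
st,R=pose(); T=np.array([C[0],C[1],.2]); print(st["tcp_pos"],(R.T@(T-st["tcp_pos"])*100).round(1), np.degrees(np.arctan2(R[1,1],R[0,1])))
```

```text
((138.01034545898438, 219.37588500976562), (67.01770782470703, 60.04188537597656), 4.763641834259033)
[[0.626 0.346 0.025]
 [0.614 0.097 0.025]
 [0.436 0.104 0.025]
 [0.449 0.353 0.025]]
center [0.53109604 0.22523945 0.025     ]
0.249 87.1
0.178 -2.2
0.249 86.9
0.177 -2.3
[ 0.49890286 -0.19105711  0.16565548] [ 6.1 41.3 -3.4] 77.17676206824702
```

Request:
servo_tool(
  jaw=[0.3, 0.3, 0.3, 0.3, 0.3, 0.3, 0.3, 0.3],
  delta_pos=[
    [0, 0, -2],
    [0, 0, -3],
    [0, 0, -3],
    [0.4, 1.6, -1],
    [0.8, 3.4, 0],
    [0.8, 3.4, 0],
    [0.8, 3.4, 0],
    [0.8, 3.4, 0],
  ],
  roll=[0, 0, 0, 0, 0, 0, 0, 0],
)

```text
time: 17.12
tcp_pos: [0.4966, -0.0328, 0.2545]
tool_rot: [0.111, 0.994, 0.0, -0.001]
wrist_force: [0.5, -0.9, -3.8]
finger_gap: 0.687
```

Request:
servo_tool(
  jaw=[0.3, 0.3, 0.3, 0.3, 0.3, 0.3, 0.3, 0.3],
  delta_pos=[
    [0.8, 3.4, 0],
    [0.8, 3.4, 0],
    [0.8, 3.4, 0],
    [0.8, 3.4, 0],
    [0.8, 3.4, 0],
    [0.7, 3.4, 0],
    [0.4, 2.2, 0],
    [0, 0, 0],
  ],
  roll=[0, 0, 0, 0, 0, 0, 0, 0],
)

```text
time: 18.12
tcp_pos: [0.4968, 0.1987, 0.2543]
tool_rot: [0.11, 0.994, -0.0, -0.001]
wrist_force: [-0.3, -0.2, -2.8]
finger_gap: 0.683
```

Request:
servo_tool(
  jaw=[0.3, 0.3, 0.3, 0.3, 0.3, 0.3],
  delta_pos=[
    [0, 2, 0],
    [0, 1.7, 3],
    [0, 0, 4],
    [0, 0, 3],
    [0, 0, 0],
    [0, 0, 0],
  ],
  roll=[0, 0, -0.06, -0.06, -0.06, 0],
)

```text
time: 18.88
tcp_pos: [0.5059, 0.233, 0.1549]
tool_rot: [0.022, 1.0, -0.0, -0.0]
wrist_force: [1.3, 0.1, -3.0]
finger_gap: 0.69
```

```bash
cat > tr.py <<'E'
from h import *
st,R=pose(); C=np.array([.531,.225,0]); ty=np.radians(-2.5)
d=Ro.from_euler("z",-ty).as_matrix()@(st["tcp_pos"]-C); print("in tray",d.round(4),"jaw az",np.degrees(np.arctan2(R[1,1],R[0,1])).round(1),"F",st["wrist_force"].round(1),"gap",round(st["finger_gap"],3),"t",st["time"])
E
python3 tr.py
python3 - <<'E'
from h import *
s=cam("scene"); cv2.imwrite("pics/s3.png",cv2.resize(s["pixels"][90:290,330:500,::-1],None,fx=3,fy=3))
E
```

```text
in tray [-0.0254  0.0069  0.1549] jaw az 87.4 F [ 1.3  0.1 -3. ] gap 0.69 t 18.875
```

View pics/s3.png

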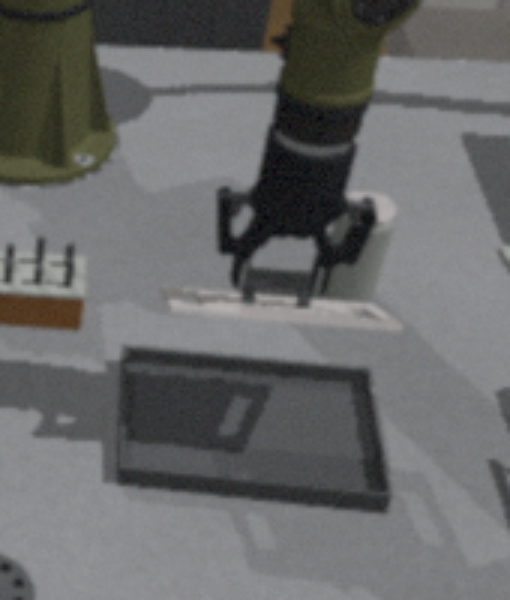

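The cover still hangs at its tilt above the tray, with its +x edge high. I'll lower it to just above contact.

Request:
servo_tool(
  jaw=[0.3, 0.3, 0.3, 0.3, 0.3, 0.3, 0.3],
  delta_pos=[
    [0.4, -0.6, 2.5],
    [0, 0, 2.5],
    [0, 0, 2.5],
    [0, 0, 1.8],
    [0, 0, 0.8],
    [0, 0, 0.4],
    [0, 0, 0],
  ],
  roll=[0, 0, 0, 0, 0, 0, 0],
)

```text
time: 19.8
tcp_pos: [0.5023, 0.2273, 0.0511]
tool_rot: [0.022, 1.0, 0.0, 0.0]
wrist_force: [-0.3, -0.1, -3.1]
finger_gap: 0.686
```

Request:
servo_tool(
  jaw=[0.3, 0.3, 0.3, 0.3],
  delta_pos=[
    [-0.1, 0, 0.2],
    [-0.2, 0, 0.2],
    [-0.25, 0, 0.2],
    [-0.25, 0, 0.2],
  ],
  roll=[0, 0, 0, 0],
)

```text
time: 20.3
tcp_pos: [0.5101, 0.2267, 0.0425]
tool_rot: [0.022, 1.0, -0.0, 0.0]
wrist_force: [0.3, -0.2, -3.3]
finger_gap: 0.685
```

```bash
python3 tr.py
```

```text
in tray [-0.021   0.0008  0.0425] jaw az 87.5 F [ 0.3 -0.2 -3.3] gap 0.685 t 20.3
```

Request:
servo_tool(
  jaw=[0.3, 0.3, 0.3, 0.3, 0.3],
  delta_pos=[
    [-0.2, 0, 0.2],
    [-0.25, 0, 0.2],
    [-0.25, 0, 0.2],
    [-0.25, 0, 0.2],
    [-0.25, 0, 0.2],
  ],
  roll=[0, 0, 0, 0, 0],
)

```text
time: 20.92
tcp_pos: [0.5219, 0.2263, 0.0333]
tool_rot: [0.022, 1.0, 0.0, 0.0]
wrist_force: [-3.5, -0.9, 6.4]
finger_gap: 0.687
```

Request:
servo_tool(
  jaw=[0.3, 0.3, 0.3, 0.3, 0.3, 0.3],
  delta_pos=[
    [-0.2, 0, 0.2],
    [-0.2, 0, 0.2],
    [-0.2, 0, 0.2],
    [-0.2, 0, 0.2],
    [-0.2, 0, 0.2],
    [0, 0, 0],
  ],
  roll=[0, 0, 0, 0, 0, 0],
)

```text
time: 21.68
tcp_pos: [0.532, 0.2259, 0.0231]
tool_rot: [0.022, 1.0, 0.0, 0.0]
wrist_force: [-0.9, -0.6, 4.8]
finger_gap: 0.687
```

```bash
python3 tr.py
```

```text
in tray [0.001  0.001  0.0231] jaw az 87.5 F [-0.9 -0.6  4.8] gap 0.687 t 21.675
```

Request:
servo_tool(
  jaw=[0.3, 0.3, 0.3, 0.3],
  delta_pos=[
    [-0.1, 0, 0.15],
    [-0.1, 0, 0.15],
    [-0.1, 0, 0.15],
    [0, 0, 0.1],
  ],
  roll=[0, 0, 0, 0],
)

```text
time: 22.18
tcp_pos: [0.5359, 0.2258, 0.0179]
tool_rot: [0.022, 1.0, 0.0, 0.001]
wrist_force: [-0.3, -0.9, 6.1]
finger_gap: 0.688
```

Request:
servo_tool(
  jaw=[0.3, 0.3, 0.3],
  delta_pos=[
    [0, 0, 0.1],
    [0, 0, 0.1],
    [0, 0, 0],
  ],
  roll=[0, 0, 0],
)

```text
time: 22.55
tcp_pos: [0.5368, 0.2258, 0.0165]
tool_rot: [0.022, 1.0, 0.0, 0.002]
wrist_force: [1.9, -1.5, 7.6]
finger_gap: 0.691
```

```bash
python3 tr.py
python3 - <<'E'
from h import *
s=cam("scene"); cv2.imwrite("pics/s4.png",cv2.resize(s["pixels"][150:290,340:480,::-1],None,fx=4,fy=4))
E
```

```text
in tray [0.0058 0.001  0.0165] jaw az 87.5 F [ 1.9 -1.5  7.6] gap 0.691 t 22.55
```

View pics/s4.png

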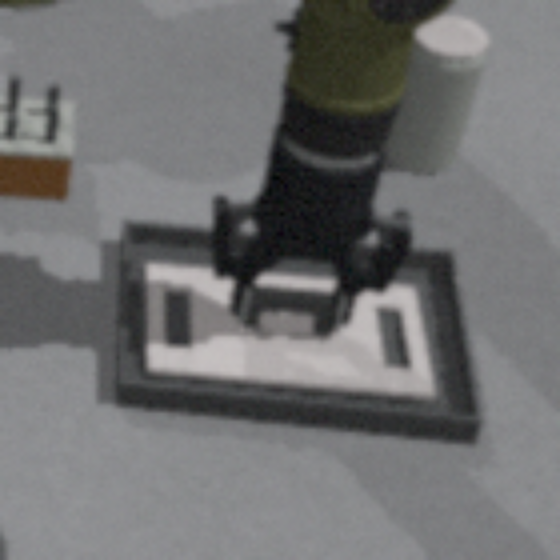

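Request:
servo_tool(
  jaw=[0.3, 0.3, 0.3, 0.3],
  delta_pos=[
    [0, 0, 0.1],
    [0, 0, 0.1],
    [0, 0, 0.1],
    [0, 0, 0],
  ],
  roll=[0, 0, 0, 0],
)

```text
time: 23.1
tcp_pos: [0.5381, 0.2258, 0.0142]
tool_rot: [0.022, 1.0, 0.0, 0.003]
wrist_force: [2.9, -2.2, 9.3]
finger_gap: 0.685
```

Request:
servo_tool(
  jaw=[0.3, 0.3, 0.3],
  delta_pos=[
    [0, 0, 0.1],
    [0, 0, 0.1],
    [0, 0, 0],
  ],
  roll=[0, 0, 0],
)

```text
time: 23.48
tcp_pos: [0.5387, 0.2259, 0.0129]
tool_rot: [0.022, 1.0, 0.0, 0.004]
wrist_force: [1.6, -3.1, 13.1]
finger_gap: 0.69
```

Request:
servo_tool(
  jaw=[0.75, 0.85, 1, 1, 1, 1],
  delta_pos=[
    [0, 0, 0],
    [0, 0, 0],
    [0, 0, 0],
    [0, 0, 0],
    [0, 0, -2],
    [0, 0, -4],
  ],
  roll=[0, 0, 0, 0, 0, 0],
)

```text
time: 24.22
tcp_pos: [0.533, 0.2249, 0.0688]
tool_rot: [0.022, 1.0, -0.001, -0.002]
wrist_force: [1.0, -0.7, 0.9]
finger_gap: 1.003
```

Request:
servo_tool(
  jaw=[1, 1, 1, 1, 1],
  delta_pos=[
    [0, 0, -5],
    [0, 0, -6],
    [0, 0, -6],
    [3, 0, -2],
    [0, 0, 0],
  ],
  roll=[0, 0, 0, 0, 0],
)

```text
time: 24.85
tcp_pos: [0.5047, 0.2275, 0.2625]
tool_rot: [0.021, 1.0, 0.001, 0.002]
wrist_force: [0.3, -0.4, -0.5]
finger_gap: 1.0
```

```bash
python3 tr.py
python3 - <<'E'
from h import *
s=cam("wrist"); a=s["pixels"][:,:,::-1]; np.savez("w5.npz",**{k:s[k] for k in("pixels","mtx","R","t")})
C=np.array([.531,.225,.010]); M=Ro.from_euler("z",np.radians(-2.5)).as_matrix()
v=np.ascontiguousarray(a)
for sx in(-1,1):
    for sy in(-1,1): cv2.circle(v,tuple(proj(s,C+M@[sx*.06,sy*.1,0]).astype(int)),3,(0,0,255),1)
t=cam("top")["pixels"][150:270,90:360,::-1]
cv2.imwrite("pics/end.png",np.vstack([v,cv2.resize(t,(560,180))[:, :]]))
E
```

```text
in tray [-0.0264  0.0014  0.2625] jaw az 87.5 F [ 0.3 -0.4 -0.5] gap 1.0 t 24.85
```

View pics/end.png

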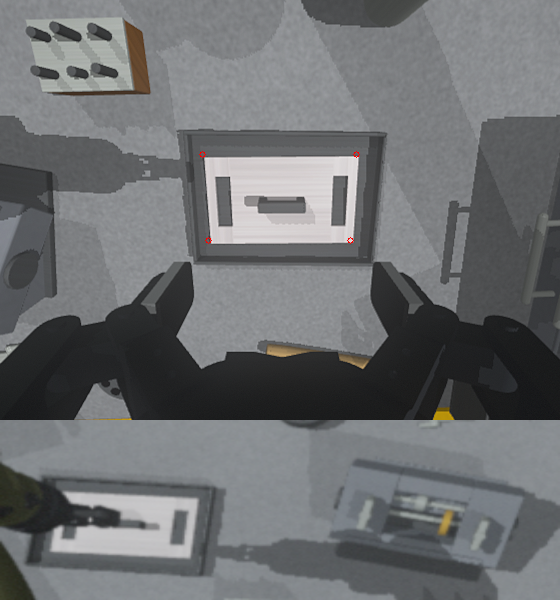

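The cover corners fall on the predicted points for a flat, centred cover, to within about 3 px. Both wings still stand up and down the slope.

```bash
python3 -c "
from cell import ctrl
print(ctrl.close_job())"
```

```text
the job is handed in; nothing more can be done
None
```

I undid both wing screws, lifted the cover off by its handle, laid it in the steel tray and handed the job in at about 25 s of the 72 s allowed. The hand-in gave no verdict.

- **Screws:** I turned A first, then B, each anticlockwise with the jaws astride the wing. I then closed the jaws to square each wing to its slot. A wrist picture before the lift showed both wings in line with their slots, and the last top view, after the cover was off, showed them unchanged. I had no direct reading of the screw angles.
- **Cover:** I gripped the handle bar by its ends, lifted the cover along the slope's normal until it cleared the wings, and carried it over the tray. I let its low edge touch first and then lowered it flat. The highest wrist force I read while lowering was about 13 N, against the 60 N slam limit.
- **Last checks:**
  - The cover lies flat in the tray, handle up.
  - Its corners are within a few millimetres of where a centred, flat cover should appear in the picture.
  - The jaws are open, and the tool is about 0.26 m up, touching nothing.
  - I made no final measurement of the die stand; no move went near it.

None of the checks failed or disagreed. An early rough fit of the gearbox pose was off by up to 4 px; I redid it from sharper corner points, to about 1 px, before using it.

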